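# Try the treadle of the overhauled foot valve

## Task

Two overhauled foot valves stand on the bench. Try out the one with the wide rectangular treadle: press its treadle down to the stop, hold it there for a second, then let it spring right up again and move clear. Do not press the other one, with the round pad.

Things in the scene. Friction and masses are not known exactly. Their poses are not given: they have to be found in the camera images.
- wide_treadle (a joint): hinge of the wide treadle, rad: 0 = up at rest, 0.25 = down on its firm stop. A sprung steel plate 84 mm wide, 150 mm long, with a ribbed black tread; slopes up from its hinge by 0.30 rad at rest, 0.05 at the stop. Hinge line 40 mm above the bench. At the pad point 6 N starts it, 12 N brings it to the stop. Its grey base, 170 x 100 mm, is fixed; 48 mm high cheeks beside the hinge
- wide_treadle_pad (a point): where to press: point on top of the wide treadle's tread, on its centre line, 115 mm from the hinge, 37 mm from the free end; moves with the treadle. At rest 80 mm above the bench, at the stop 52 mm; over the travel it also goes 6 mm away from the hinge. Its x axis points level from the hinge to the free end when at rest, y along the hinge
- round_pedal (a joint): hinge of the other foot valve's pedal, which must not be pressed, rad: 0 = up at rest, 0.25 = down. Same base and same spring, but the pedal is a narrow arm (20 mm wide) with a round pad of 60 mm diameter at its end
- round_pedal_pad (a point): the middle of the top of that round pad, 115 mm from its hinge; at rest 80 mm above the bench

How it is judged:
By the outcome, as a careful person would: the job done as asked, in the order asked, and still so for the second after the job is handed in, with the robot touching nothing.
It also fails if it takes over 26 s, if anything falls off the work surface, if the arm or the gripper's body presses on something with over 40 N, if the wrist force passes 120 N, or if a joint passes its speed limit or range.

## Robot

A 6-joint arm with a two-finger parallel gripper is mounted at the origin on a cart in front of the work surface, level with it; the furniture and walls round the work are solid. World frame = base frame: x ahead of the robot, y to its left, z up, the work surface at z = 0. Lengths are in m, angles in rad, forces in N, time in s.
With the tool pointing down it reaches from about 0.35 to 0.975 m from the base axis. Payload 7.1 kg.
Tool frame: the origin (TCP) lies between the finger pads; the fingertips stand 19 mm ahead of it and the grasp point (between the pads) is the TCP; z points along the fingers, y is the direction in which the jaws open and shut (so a half turn about z gives the same grasp; the last joint's range is limited). The gripper opens to 88 mm and grips with 3 to 60 N. Pads are 20 mm wide; open, the fingers measure 115 mm over their backs; the gripper's body (75 mm by 178 mm) begins 61 mm behind the grasp point.
Start: joints at [1.324, 0.423, 1.63, -0, 1.089, -0.019], TCP at [0.141, 0.609, 0.213] pointing down, gripper open.
Joint ranges: [-3, 3], [-0.9, 2.11], [0.09, 2.58], [-1.31, 4.45], [0.11, 2.69], [-2.54, 2.54]. Speed limits (rad/s): [2.39, 2.39, 3.01, 3.14, 3.14, 3.14].

## Interface

Orientations are given as a rotation vector (axis times angle).
In Python, from plant import robot gives the robot as it stands.
- The arm moves only by the tool apply_moves, never from a script. Its argument "steps" is a list of rows, each a list of 7 numbers: the shift along the tool's x, y, z in mm, then the turn, a rotation vector about the tool's x, y, z in degrees, then the gripper command: -1 is shut, 1 is fully open, values between are in proportion. In form: [[x, y, z, ax, ay, az, hand], ...]. A call has 1 to 8 rows; each row is the pose to reach, as a shift and turn from the pose measured when the call began, along the tool's axes at that moment; what a row does not reach only later rows make up. A row lasts 1/10 s, in which the tool goes at most 50 mm and 8.59 degrees, less where a joint would pass 70% of its speed; a pose out of reach is approached as far as the arm can. A call with a gripper value outside its range is refused whole. The fingers move at their own pace and stop on an object; "newtons" is the grip in N (left out, the last holds). Time passes only in rows, so rows that repeat a pose let the fingers close. It gives the time, the measured TCP pose, the force and the opening at its end, in the units of the state.
- robot.read_state(): the state, without advancing time (a new reading comes with each control period).
- robot.capture(name): name is "scene" or "top" or "wrist"; returns the picture (400x640x3 uint8, red, green, blue); there is no depth.
- robot.get_calibration(name): a dict with "mtx" (3x3 intrinsics, pixels), "origin" and "rotation" of the camera in the world. Camera axes: x right, y up, looking along -z (the intrinsics and any distortion apply to the point x, -y, -z); pixel columns grow to the right and rows downward; lengths in m; the calibration is good to about 2 mm. A picture is of the moment at which its call begins: read the wrist's pose just before it. get_calibration takes no time and is no camera call; for the wrist camera it gives the pose at the moment of the call.
- robot.sign_off(): hands the job in, once; it reports no verdict.
The state is a dict: "t": time; "joint_pos": joint angles; "joint_vel": joint speeds; "joint_torque": joint torques, N m; "tcp_pos": TCP position; "ee_rot": TCP orientation; "force": force on the tool from outside, world axes, zero at the start; "moment": the same for the moment, N m; "gripper_width": finger opening in m.
Only numpy, scipy, OpenCV 4.12 (cv2) and the standard library are available. Lean on these libraries where they do the work, as an engineer would, in place of code of your own. Each camera call takes 0.05 s, during which the arm holds its last target. There are 200 camera calls.

## Working session

There is one attempt and no reset: what is moved stays moved. The work goes in short steps, Python scripts to look and compute and a tool call to move; the robot and the scene stay as the last step left them, time stands still between calls to the robot, and variables do not carry over. Pictures are saved under pics/ and viewed, about 8 in all and at most 12, crops included, and the job is handed in when it is done.

Besides the shell and the picture viewer there is one more tool, called after "Emit:" as name([rows], argument=value, ...), one row to a line, values as JSON. apply_moves: Moves the arm, as the interface text tells. Its arguments: {"type":"object","properties":{"steps":{"type":"array"},"newtons":{"type":"number"}},"required":["steps"]}

```bash
mkdir -p pics
python3 - <<'E'
from plant import robot
import cv2,numpy as np
for n in ("scene","top"):
    cv2.imwrite(f"pics/{n}0.png",robot.capture(n)[:,:,::-1])
    c=robot.get_calibration(n);print(n,{k:np.round(v,4).tolist() if not isinstance(v,str) else v for k,v in c.items()})
s=robot.read_state();print(s)
E
```

```text
scene {'mtx': [[415.4434, 0.0, 327.5652], [0.0, 415.4434, 198.7151], [0.0, 0.0, 1.0]], 'origin': [-0.1372, -0.4902, 0.5263], 'rotation': [1.0277, -0.4797, -0.8293]}
top {'mtx': [[506.7289, 0.0, 312.1585], [0.0, 506.7289, 198.3323], [0.0, 0.0, 1.0]], 'origin': [0.4026, 0.0333, 1.564], 'rotation': [0.0554, -0.0586, -1.5904]}
{'t': 0.1, 'joint_pos': array([ 1.32402102e+00,  4.23740076e-01,  1.63059027e+00, -1.86336027e-06,
        1.08863392e+00, -1.90049976e-02]), 'joint_vel': array([-6.94481329e-05, -2.03611003e-03, -3.55784563e-03, -4.64896957e-04,
        1.15786502e-03, -6.28482218e-04]), 'joint_torque': array([-3.18566181e-04, -5.45611346e+01, -2.74326289e+01,  6.45161723e-02,
        1.88084564e-02, -2.73510750e-05]), 'tcp_pos': array([0.1409818 , 0.60836471, 0.21280381]), 'ee_rot': array([-3.56985973e-01, -3.12106220e+00,  2.13574387e-03]), 'force': array([-0.01579744,  0.3931961 , -0.86052249]), 'moment': array([-0.02916028,  0.01949715,  0.00932575]), 'gripper_width': 0.08829352948096272}
```

View pics/top0.png

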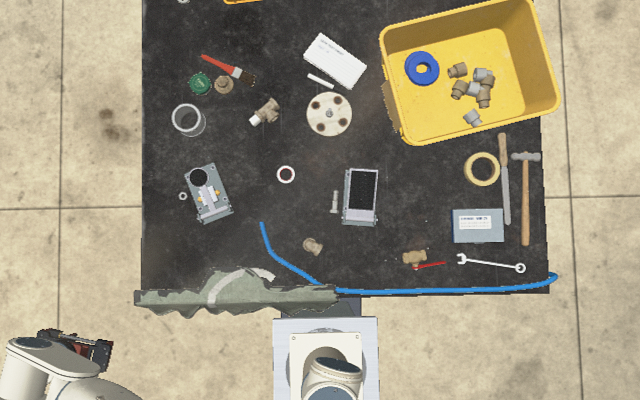

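View pics/scene0.png

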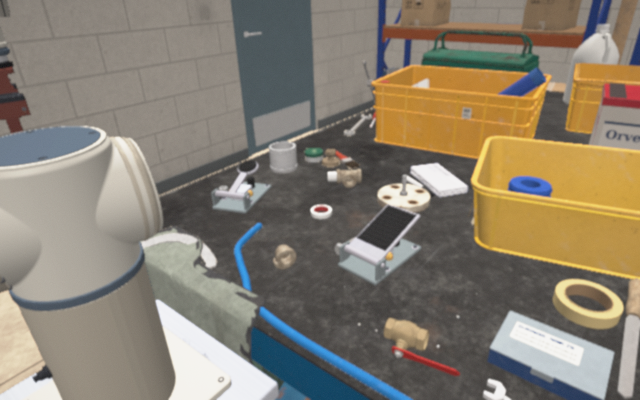

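The top view shows the wide treadle at about (361,195), with its hinge at the bottom (robot side) and its free end at the top. The round pedal is at (207,190). The scene view agrees, with the treadle's free end up and away from the robot. I'll enlarge to measure.

Run:
```python
import cv2,numpy as np
a=cv2.imread("pics/top0.png")[155:240,325:405]
b=cv2.imread("pics/scene0.png")[195:285,330:430]
a=cv2.resize(a,None,fx=5,fy=5,interpolation=cv2.INTER_CUBIC)
b=cv2.resize(b,None,fx=4,fy=4,interpolation=cv2.INTER_CUBIC)
o=np.zeros((425,800,3),np.uint8);o[:,:400]=a;o[:360,400:]=b
cv2.imwrite("pics/crop.png",o)
```

```text
(no output)
```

View pics/crop.png

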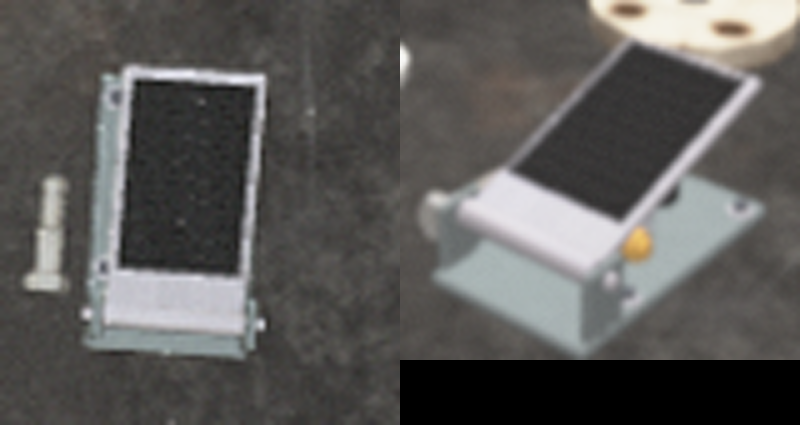

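```bash
cat > h.py <<'E'
from plant import robot
import cv2,numpy as np
from scipy.spatial.transform import Rotation as R
def proj(n,P):
    c=robot.get_calibration(n);Rm=R.from_rotvec(c["rotation"]).as_matrix()
    p=(np.atleast_2d(P)-c["origin"])@Rm*[1,-1,-1]
    return cv2.projectPoints(p,np.zeros(3),np.zeros(3),c["mtx"],np.array(c.get("dist",np.zeros(5)),float))[0][:,0]
E
python3 - <<'E'
from h import *
from scipy.optimize import least_squares
print(robot.get_calibration("top").keys())
def loc(s,y,n=.0063,a=.30): return [s*np.cos(a)-n*np.sin(a),y,.040+s*np.sin(a)+n*np.cos(a)]
L=np.array([loc(.152,.042),loc(.152,-.042)])
T=np.array([[125,67],[265,75]])/5-.4+[325,155]
S=(np.array([[631,38],[762,80]])-[400,0])/4-.4+[330,195]
pins=np.array([[0,.0,.04]]); PT=np.array([[173.5,319]])/5-.4+[325,155]
def W(q,l):
    c,s=np.cos(q[2]),np.sin(q[2]);return l@np.array([[c,-s,0],[s,c,0],[0,0,1]]).T+[q[0],q[1],0]
def f(q,sep=0): return np.concatenate([proj("top",W(q,L))-T,proj("scene",W(q,L))-S,proj("top",W(q,pins))-PT]).ravel()
r=least_squares(f,[.4,-.1,0]);print(r.x,r.fun.round(1))
pad=W(r.x,np.array([loc(.115,0)]));print("pad",pad,W(r.x,np.array([loc(.115,0,a=.05)])))
st=robot.read_state();Rt=R.from_rotvec(st["ee_rot"]).as_matrix();print(Rt.round(3))
# tool yaw target: tool y along hinge (world y), z down
x=np.arctan2(Rt[1,1],Rt[0,1]);print("tooly yaw",x, "treadle yaw",r.x[2])
# tip shut fingers: tcp is 19mm back
for h in (.25,.19):
    print(h,"tool shift mm",(Rt.T@(np.array([pad[0,0],pad[0,1],h])-st["tcp_pos"])*1000).round(1))
E
```

```text
dict_keys(['mtx', 'origin', 'rotation'])
[ 0.44802169 -0.11194906 -0.08292555] [-0.1  0.6  0.6  0.8  0.3 -2.3  0.2 -1.1  0.2  0.6]
pad [[ 0.55565248 -0.12089492  0.08000344]] [[ 0.5621695  -0.12143659  0.05203973]]
[[-0.974  0.226 -0.   ]
 [ 0.226  0.974 -0.001]
 [ 0.    -0.001 -1.   ]]
tooly yaw 1.3430269006850468 treadle yaw -0.08292555051086813
0.25 tool shift mm [-568.6 -616.8  -36.4]
0.19 tool shift mm [-568.6 -616.8   23.6]
```

Emit:
apply_moves([
  [-25, -27, -20, 0, 0, 0, -1],
  [-55, -60, -40, 0, 0, 0, -1],
  [-86, -93, -40, 0, 0, 0, -1],
  [-117, -127, -40, 0, 0, 0, -1],
  [-148, -160, -40, 0, 0, 0, -1],
  [-179, -194, -40, 0, 0, 0, -1],
  [-210, -228, -40, 0, 0, 0, -1],
  [-240, -260, -40, 0, 0, 0, -1],
], newtons=20)

```text
t: 0.9
tcp_pos: [0.3164, 0.2991, 0.253]
ee_rot: [-0.357, -3.121, 0.002]
force: [-0.0, 0.8, -0.2]
gripper_width: 0.027
```

```bash
cat > to.py <<'E'
from h import *
def to(P):
    s=robot.read_state();Rt=R.from_rotvec(s["ee_rot"])
    print(s["t"],s["tcp_pos"].round(4),s["ee_rot"].round(3),s["force"].round(1),s["gripper_width"].round(4),"shift",(Rt.inv().apply(np.array(P)-s["tcp_pos"])*1000).round(1),"world x in tool",Rt.inv().apply([1,0,0]).round(3))
E
python3 -c "
from to import *
to([.5557,-.1209,.19])"
```

```text
Traceback (most recent call last):
  File "to.py", line 4, in to
    print(s["t"],s["tcp_pos"].round(4),s["ee_rot"].round(3),s["force"].round(1),s["gripper_width"].round(4),"shift",(Rt.inv().apply(np.array(P)-s["tcp_pos"])*1000).round(1),"world x in tool",Rt.inv().apply([1,0,0]).round(3))
                                                                                ^^^^^^^^^^^^^^^^^^^^^^^^
AttributeError: 'float' object has no attribute 'round'
```

Emit:
apply_moves([
  [-32, -35, 0, 0, 0, 0, -1],
  [-65, -70, 0, 0, 0, 0, -1],
  [-98, -106, 0, 0, 0, 0, -1],
  [-131, -142, 0, 0, 0, 0, -1],
  [-164, -178, 0, 0, 0, 0, -1],
  [-197, -213, 0, 0, 0, 0, -1],
  [-230, -249, 0, 0, 0, 0, -1],
  [-262, -284, 0, 0, 0, 0, -1],
])

```text
t: 1.7
tcp_pos: [0.5081, -0.0389, 0.2533]
ee_rot: [-0.357, -3.121, 0.002]
force: [0.8, 0.1, -0.2]
gripper_width: 0.0005
```

```bash
sed -i 's/s\["gripper_width"\].round(4)/s["gripper_width"]/' to.py
python3 -c "
from to import *
to([.5557,-.1209,.15])"
```

```text
1.7 [ 0.5081 -0.0389  0.2533] [-3.570e-01 -3.121e+00  2.000e-03] [ 0.8  0.1 -0.2] 0.0005017353170031411 shift [-64.9 -69.  103.4] world x in tool [-0.974  0.226 -0.001]
```

Emit:
apply_moves([
  [-30, -32, 10, 0, 0, 0, -1],
  [-55, -58, 35, 0, 0, 0, -1],
  [-65, -69, 65, 0, 0, 0, -1],
  [-65, -69, 90, 0, 0, 0, -1],
  [-65, -69, 103, 0, 0, 0, -1],
  [-65, -69, 103, 0, 0, 0, -1],
])

```text
t: 2.3
tcp_pos: [0.5542, -0.1205, 0.1485]
ee_rot: [-0.357, -3.117, 0.001]
force: [-0.5, 0.1, -0.1]
gripper_width: 0.0007
```

Run:
```python
from to import *
to([.5557,-.1209,.104])
a=robot.capture("scene")[130:300,300:450,::-1]; b=robot.capture("wrist")[:,:,::-1]
a=cv2.resize(a,(353,400),interpolation=cv2.INTER_CUBIC)
cv2.imwrite("pics/chk.png",np.hstack([a,cv2.resize(b,(440,275)) if 0 else np.vstack([cv2.resize(b,(440,275)),np.zeros((125,440,3),np.uint8)])]))
to([.5557,-.1209,.104])
```

```text
2.3 [ 0.5542 -0.1205  0.1485] [-3.570e-01 -3.117e+00  1.000e-03] [-0.5  0.1 -0.1] 0.0006519129980898028 shift [-1.8 -0.  44.4] world x in tool [-0.974  0.226 -0.005]
2.4 [ 0.556  -0.1206  0.151 ] [-3.560e-01 -3.121e+00  2.000e-03] [-0.1 -0.1  0.4] 0.0005247997577148246 shift [ 0.2 -0.3 47. ] world x in tool [-0.974  0.225 -0.   ]
```

View pics/chk.png

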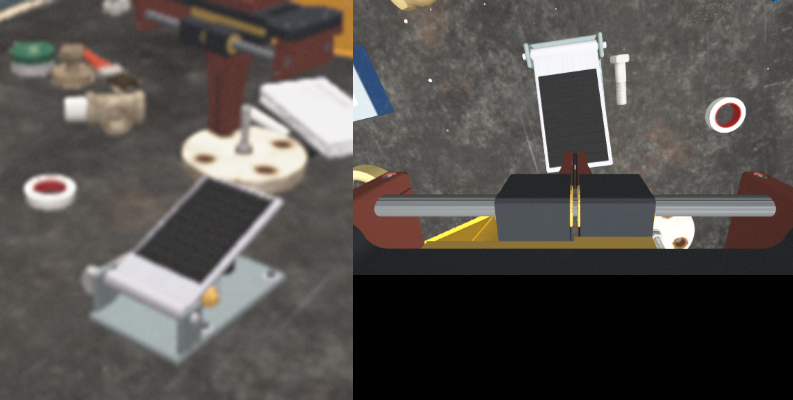

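Emit:
apply_moves([
  [0, 0, 15, 0, 0, 0, -1],
  [0, 0, 32, 0, 0, 0, -1],
  [0, 0, 42, 0, 0, 0, -1],
  [0, 0, 44, 0, 0, 0, -1],
  [0, 0, 44, 0, 0, 0, -1],
])

```text
t: 2.9
tcp_pos: [0.556, -0.1205, 0.107]
ee_rot: [-0.356, -3.121, 0.002]
force: [-0.5, 0.3, 0.3]
gripper_width: 0.0007
```

Run:
```python
from to import *
to([.5557,-.1209,.071])
print(proj("scene",[[.556,-.1206,.132],[.5557,-.1209,.08]]))
```

```text
2.9 [ 0.556  -0.1205  0.107 ] [-3.560e-01 -3.121e+00  2.000e-03] [-0.5  0.3  0.3] 0.0006524337603264123 shift [ 0.3 -0.4 36. ] world x in tool [-0.974  0.225 -0.   ]
[[395.19418599 196.25007213]
 [394.02417842 217.97987084]]
```

Emit:
apply_moves([
  [0, 0, 5, 0, 0, 0, -1],
  [-1, 0, 11, 0, 0, 0, -1],
  [-2, 0, 17, 0, 0, 0, -1],
  [-4, 1, 23, 0, 0, 0, -1],
  [-5, 1, 28, 0, 0, 0, -1],
  [-6, 1, 32, 0, 0, 0, -1],
  [-6, 1, 34, 0, 0, 0, -1],
])

```text
t: 3.6
tcp_pos: [0.5626, -0.1209, 0.0729]
ee_rot: [0.356, 3.121, -0.002]
force: [-0.0, 2.2, 5.0]
gripper_width: 0.0006
```

Run:
```python
from to import *
a=robot.capture("scene")[130:300,300:450,::-1]
cv2.imwrite("pics/chk2.png",cv2.resize(a,(529,600),interpolation=cv2.INTER_CUBIC))
to([.5557,-.1209,.071])
```

```text
3.65 [ 0.5626 -0.121   0.0729] [ 3.560e-01  3.121e+00 -2.000e-03] [-0.2  1.4  5.2] 0.0007942702025396724 shift [ 6.8 -1.5  1.9] world x in tool [-0.974  0.225  0.   ]
```

View pics/chk2.png

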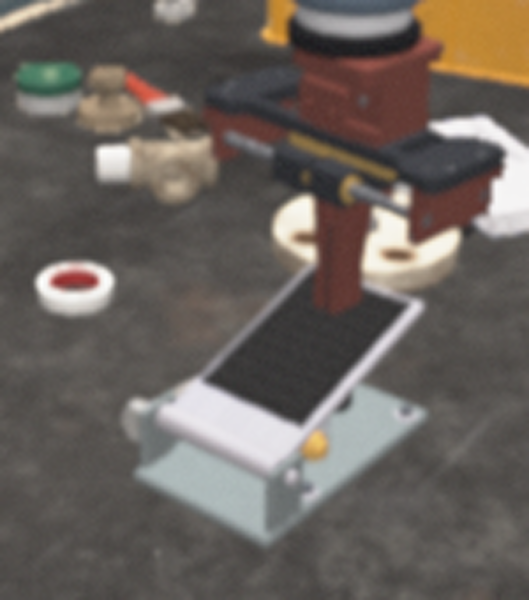

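The picture shows the fingers resting on the tread near crop (338,305). The plate corner at (425,300) is where it was at rest, so the treadle isn't depressed yet, although the reported height says it should be. The real tip sits higher than stated, so I'll check this numerically.

Run:
```python
from to import *
for x in (.5506,.5626,.5746):
  for y in (-.113,-.121):
    for z in (.054,.082,):
      p=proj("scene",[[x,y,z]])[0]; print(x,y,z,((p-[300,130])*3.527).round(0))
s=robot.read_state(); print(s["joint_pos"].round(4),s["force"].round(1),s["moment"].round(2))
R1=R.from_rotvec(s["ee_rot"]); print(robot.get_calibration("wrist"))
# tip corners in image: predicted for 20mm x ~20mm tip
w=robot.capture("wrist")[:,:,::-1]; cv2.imwrite("pics/w2.png",w)
P=[s["tcp_pos"]+R1.apply([0,0,d]) for d in (0,.019)];print(proj("wrist",P), proj("wrist",[[.5557,-.1209,.08],[.4480,-.1119,.04]]))
```

```text
0.5506 -0.113 0.054 [314. 347.]
0.5506 -0.113 0.082 [316. 307.]
0.5506 -0.121 0.054 [326. 351.]
0.5506 -0.121 0.082 [328. 311.]
0.5626 -0.113 0.054 [324. 338.]
0.5626 -0.113 0.082 [326. 299.]
0.5626 -0.121 0.054 [335. 342.]
0.5626 -0.121 0.082 [338. 303.]
0.5746 -0.113 0.054 [334. 330.]
0.5746 -0.113 0.082 [336. 291.]
0.5746 -0.121 0.054 [345. 334.]
0.5746 -0.121 0.082 [347. 295.]
[-0.2317  0.5466  1.8237 -0.0019  0.7705 -1.5738] [-0.2  1.4  5.2] [ 0.16 -0.05 -0.01]
{'mtx': array([[296.77076523,   0.        , 322.58229942],
       [  0.        , 296.77076523, 193.2854066 ],
       [  0.        ,   0.        ,   1.        ]]), 'origin': array([ 0.49230856, -0.10429054,  0.24342732]), 'rotation': array([-0.22648113, -0.17699878,  1.33462536])}
[[322.63034702 233.35870441]
 [322.64927441 222.40180042]] [[320.06603949 227.43362373]
 [295.45471365  43.73632345]]
```

View pics/w2.png

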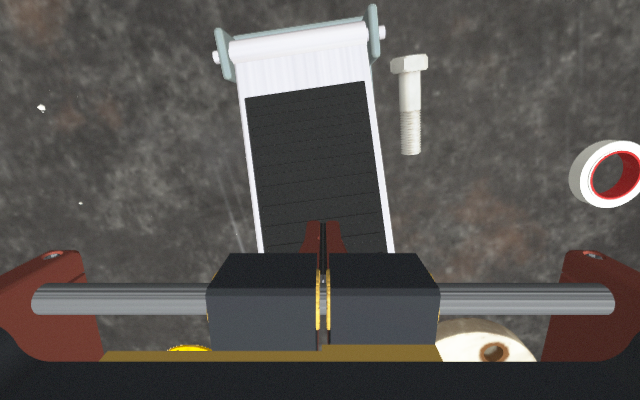

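Run:
```python
from to import *
s=robot.read_state();Rt=R.from_rotvec(s["ee_rot"])
q=[.448,-.1119,-.083];c,n=np.cos(q[2]),np.sin(q[2])
W=lambda x,y,z:[q[0]+c*x-n*y,q[1]+n*x+c*y,z]
A=[W(0,.0525,.04),W(0,-.0525,.04)]
def t(sx,y,a): return W(sx*np.cos(a)-.0063*np.sin(a),y,.04+sx*np.sin(a)+.0063*np.cos(a))
print("pins seen(383,32)(215,57)",proj("wrist",A).round())
# tread edge line (start of black) + sides at s=.12 for rest / stop
for a in (.3,.05): print(a,"plate sides",proj("wrist",[t(v,y,a) for v in (.02,.06,.1) for y in (.042,-.042)]).round().tolist())
for d in (-.019,0,.019): print("tip near/far face",d,proj("wrist",[s["tcp_pos"]+Rt.apply([sx,0,d]) for sx in (.01,-.01)]).round().tolist(),((proj("scene",[s["tcp_pos"]+Rt.apply([0,0,d])])-[300,130])*3.527).round())
```

```text
pins seen(383,32)(215,57) [[379.  30.]
 [214.  57.]]
0.3 plate sides [[368.0, 59.0], [230.0, 81.0], [378.0, 125.0], [239.0, 146.0], [387.0, 192.0], [247.0, 212.0]]
0.05 plate sides [[367.0, 65.0], [233.0, 86.0], [374.0, 131.0], [246.0, 150.0], [381.0, 191.0], [258.0, 208.0]]
tip near/far face -0.019 [[323.0, 230.0], [323.0, 263.0]] [[338. 288.]]
tip near/far face 0 [[323.0, 218.0], [323.0, 248.0]] [[337. 315.]]
tip near/far face 0.019 [[323.0, 208.0], [323.0, 236.0]] [[335. 342.]]
```

All measurements now agree: the wrist view shows the treadle at rest and the reported pose is right, but the closed fingertips end about 7 mm behind the TCP instead of 19 mm ahead. So contact has only just begun, and I can press straight down, watching the force.

Emit:
apply_moves([
  [0, 0, 4, 0, 0, 0, -1],
  [0, 0, 8, 0, 0, 0, -1],
  [0, 0, 12, 0, 0, 0, -1],
  [0, 0, 16, 0, 0, 0, -1],
  [0, 0, 20, 0, 0, 0, -1],
  [0, 0, 22, 0, 0, 0, -1],
  [0, 0, 22, 0, 0, 0, -1],
])

```text
t: 4.4
tcp_pos: [0.5666, -0.1216, 0.0531]
ee_rot: [0.355, 3.113, -0.003]
force: [5.3, 1.8, 8.3]
gripper_width: 0.0006
```

Emit:
apply_moves([
  [0, 0, 3, 0, 0, 0, -1],
  [0, 0, 5, 0, 0, 0, -1],
  [0, 0, 7, 0, 0, 0, -1],
  [0, 0, 7, 0, 0, 0, -1],
])

```text
t: 4.8
tcp_pos: [0.5678, -0.1217, 0.0473]
ee_rot: [0.355, 3.11, -0.003]
force: [-0.6, 1.9, 10.4]
gripper_width: -0.0
```

Emit:
apply_moves([
  [0, 0, 2, 0, 0, 0, -1],
  [0, 0, 3, 0, 0, 0, -1],
  [0, 0, 3, 0, 0, 0, -1],
])

```text
t: 5.1
tcp_pos: [0.5681, -0.1217, 0.0452]
ee_rot: [0.355, 3.109, -0.003]
force: [-2.0, 2.0, 9.9]
gripper_width: 0.0006
```

Emit:
apply_moves([
  [0, 0, 2, 0, 0, 0, -1],
  [0, 0, 4, 0, 0, 0, -1],
  [0, 0, 4, 0, 0, 0, -1],
])

```text
t: 5.4
tcp_pos: [0.5683, -0.1217, 0.0429]
ee_rot: [0.355, 3.109, -0.003]
force: [-5.8, 1.4, 18.7]
gripper_width: 0.001
```

The force jumped to 19 N, so the treadle is on the stop. I'll hold with a little more push and check.

Emit:
apply_moves([
  [0, 0, 3, 0, 0, 0, -1],
  [0, 0, 4, 0, 0, 0, -1],
  [0, 0, 4, 0, 0, 0, -1],
  [0, 0, 4, 0, 0, 0, -1],
  [0, 0, 4, 0, 0, 0, -1],
  [0, 0, 4, 0, 0, 0, -1],
  [0, 0, 4, 0, 0, 0, -1],
  [0, 0, 4, 0, 0, 0, -1],
])

```text
t: 6.2
tcp_pos: [0.5684, -0.1217, 0.0424]
ee_rot: [0.355, 3.108, -0.003]
force: [-11.4, 3.4, 35.4]
gripper_width: 0.0005
```

Run:
```python
from to import *
a=robot.capture("scene")[130:300,300:450,::-1]
cv2.imwrite("pics/hold.png",cv2.resize(a,(529,600),interpolation=cv2.INTER_CUBIC))
to([.5557,-.1209,.071])
q=[.448,-.1119,-.083];c,n=np.cos(q[2]),np.sin(q[2])
def t(sx,y,a):
    x=sx*np.cos(a)-.0063*np.sin(a);return [q[0]+c*x-n*y,q[1]+n*x+c*y,.04+sx*np.sin(a)+.0063*np.cos(a)]
for a in (.3,.1,.05): print(a,((proj("scene",[t(.152,.042,a),t(.152,-.042,a)])-[300,130])*3.527).round().tolist())
```

```text
6.25 [ 0.5684 -0.1217  0.0424] [ 3.550e-01  3.108e+00 -3.000e-03] [-11.6   3.   35.2] 0.00012508257647092952 shift [ 12.2  -2.1 -28.8] world x in tool [-0.974  0.225  0.013]
0.3 [[309.0, 253.0], [424.0, 295.0]]
0.1 [[314.0, 289.0], [427.0, 332.0]]
0.05 [[314.0, 299.0], [426.0, 342.0]]
```

View pics/hold.png

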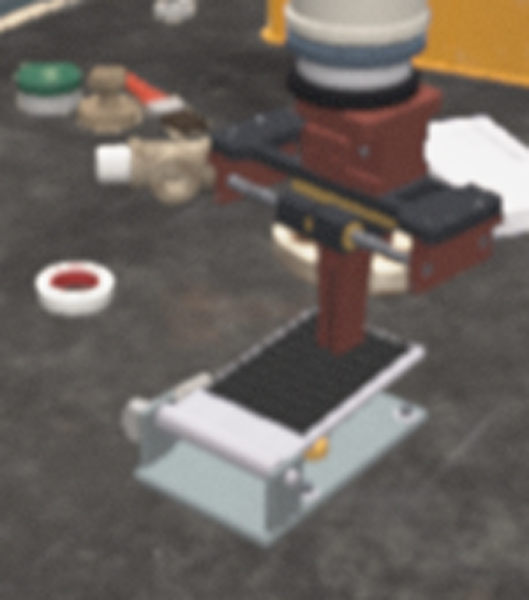

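The picture shows the plate corner at (425,348), which matches the stop (about 342–347) and not rest (300). The force is 35 N with no further travel. I'll hold a bit longer with less push, then release.

Emit:
apply_moves([
  [0, 0, 3, 0, 0, 0, -1],
  [0, 0, 3, 0, 0, 0, -1],
  [0, 0, 3, 0, 0, 0, -1],
  [0, 0, 3, 0, 0, 0, -1],
  [0, 0, 3, 0, 0, 0, -1],
  [0, 0, 3, 0, 0, 0, -1],
  [0, 0, 3, 0, 0, 0, -1],
  [0, 0, 3, 0, 0, 0, -1],
])

```text
t: 7.05
tcp_pos: [0.5684, -0.1217, 0.0425]
ee_rot: [0.355, 3.108, -0.004]
force: [-10.8, 2.3, 33.1]
gripper_width: 0.0006
```

Emit:
apply_moves([
  [0, 0, -4, 0, 0, 0, -1],
  [2, 0, -10, 0, 0, 0, -1],
  [4, 0, -18, 0, 0, 0, -1],
  [6, 0, -28, 0, 0, 0, -1],
  [6, 0, -45, 0, 0, 0, -1],
  [6, 0, -70, 0, 0, 0, -1],
  [6, 0, -100, 0, 0, 0, -1],
  [6, 0, -130, 0, 0, 0, -1],
])

```text
t: 7.85
tcp_pos: [0.5603, -0.1198, 0.1731]
ee_rot: [0.355, 3.109, -0.004]
force: [0.8, -0.3, 0.1]
gripper_width: 0.0003
```

Emit:
apply_moves([
  [0, 0, -15, 0, 0, 0, -1],
  [0, 0, -35, 0, 0, 0, -1],
  [0, 0, -50, 0, 0, 0, -1],
  [0, 0, -50, 0, 0, 0, -1],
  [0, 0, -50, 0, 0, 0, -1],
])

```text
t: 8.35
tcp_pos: [0.5594, -0.1196, 0.2229]
ee_rot: [0.355, 3.109, -0.004]
force: [-0.3, 0.2, -1.0]
gripper_width: 0.0006
```

Run:
```python
from to import *
a=robot.capture("scene")[130:300,300:450,::-1]
cv2.imwrite("pics/end.png",cv2.resize(a,(529,600),interpolation=cv2.INTER_CUBIC))
to([.5557,-.1209,.25])
```

```text
8.4 [ 0.559  -0.1195  0.2223] [ 3.55e-01  3.11e+00 -3.00e-03] [-0.1 -0.6 -0.7] 0.0005455447570584303 shift [  2.6  -2.1 -27.8] world x in tool [-0.974  0.225  0.011]
```

View pics/end.png

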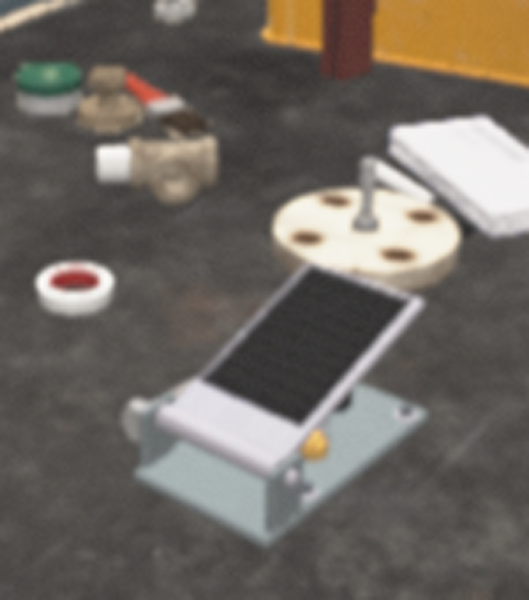

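The treadle is back at rest, with its corner at (425,300) as before, and the gripper is well clear above it.

```bash
python3 -c "
from plant import robot
print(robot.sign_off())"
```

```text
the job is handed in; nothing more can be done
None
```

I pressed the wide treadle to its stop with the closed fingertips, held it there for about 1.6 s, then let it spring back and lifted clear. I handed the job in at about 8.4 s.

- **At the stop:** the force rose to about 35 N with no further travel. The plate's free corner was where the stop position predicts, within about 6 px.
- **After release:** the same corner was back at its rest pixel. The wrist force was near 0, and the TCP was at z = 0.22 m, about 0.14 m above the pad.
- **Round pedal:** I never went near it, and I did not take a separate picture of it afterwards.
- **What disagreed:** the closed fingertips ended about 7 mm behind the TCP, not the stated 19 mm ahead. My first press therefore only touched the tread, at about 5 N with no movement I could see. I corrected this using the wrist and scene views and the force.
- **Press point:** the fingertips were about 6 mm beyond the pad point, towards the free end, when the treadle was down.

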